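# Free the spice carousel with the mallet, index it three clicks and hold it

## Task

Use the wooden mallet to drive the carousel's lock peg fully down, touching the peg only with the mallet, and lay the mallet down on the worktop. Then take the bar knob on top of the carousel and turn it clockwise (seen from above) by three clicks, so that the next jar stops at the pointer; do not run on towards the fourth click. Finish while still gripping the knob at the third stop, and leave the tin, the shaker and the cup where they are.

Things in the scene. Friction and masses are not known exactly. Their poses are not given: they have to be found in the camera images.
- carousel_base: fixed foot of the spice carousel, origin on the turning axis at worktop level. Above it a wooden disc (radius 88 mm, top 34 mm up) carries five spice jars (tops 145 mm up, fixed to the disc, three stops apart) round a slim column with the bar knob on top. In the base's frame a steel lock post (radius 12 mm, 70 mm high) stands 118 mm from the axis at 125 degrees from x towards y
- pointer (a point): top of the thin upright steel pointer pin, 33 mm high, fixed beside the disc, 104 mm from the axis; one jar stands beside it at every third stop
- knob: dark wooden bar knob on top of the carousel, 56 mm long (its x axis), 16 mm thick (its y axis), 32 mm high (z up), fixed to the disc and turning with it about the vertical axis through it. Origin at the bar's centre, 190 mm above the worktop; under the bar is only a thin neck (radius 10 mm at most for 40 mm)
- carousel (a joint): turning of the carousel, rad, clockwise from above positive; 0 at the start. 15 sprung stops a turn: 0, 0.419, 0.838, 1.257 (the third), 1.676... Each pulls the disc in from either side with up to about 0.1 N m, so a click is felt as a rise, then a reversal of the torque. Locked within about 0.05 rad while the peg is up; all three stops can be turned in one grasp
- lock_peg (a joint): travel of the lock peg, m: 0 up (locked), 0.012 fully down on its stop (the carousel is freed at about 0.008). It takes about 4 N to start and 5.5 N to drive home against its spring; it stays where it is left, down too
- peg_cap: round wooden cap, 20 mm across and 16 mm high, on the lock peg on top of the steel lock post. Origin at the middle of its underside, 70 mm above the worktop while up
- peg_top (a point): middle of the cap's flat top, where the mallet strikes: 86 mm above the worktop while up, 74 mm when fully down (4 mm above the post)
- mallet: loose wooden mallet, 0.16 kg, lying level along its own x axis, origin on its underside 88 mm from the pommel's end. Square head 44 x 44 mm, 56 mm long, at x = 27 to 83 mm; handle bar 16 mm thick (y), 22 mm high (z), from x = -70 to 27 mm; round pommel 44 mm across at x = -88 to -70 mm. Any long side of the head may strike
- mallet_grip (a point): point on the handle's axis, 22 mm above the mallet's underside, free on both sides; axes as the mallet's
- mallet_head (a point): centre of the mallet's head, 55 mm along x from mallet_grip
- tin: bystander: closed food tin, upright, 58 mm across, 72 mm high; origin at its underside
- shaker: bystander: grey-capped clear shaker, 44 mm across, 90 mm high; origin at its underside
- cup: bystander: small cream cup, 59 mm across with handle, 56 mm high; origin at its underside

How it is judged:
On the way, in this order (a step that is already met when the one before it is completed fails the run):
1. the lock peg is driven down with the mallet (value of joint lock_peg above 0.01 m), for 0.1 s.
2. the mallet lies released on the worktop (height (world z) of mallet_grip between 0.012 and 0.032 m and linear speed of mallet below 0.03 m/s and contact force between the fingers and mallet below 0.1 N), for 0.2 s.
3. the knob is held at the third stop (value of joint carousel between 1.15664 and 1.35664 rad and contact force between the fingers and knob above 1 N), for 0.2 s.
At the end, for the whole second after the job is handed in: the carousel stands still at its third stop (within 0.1 rad of 1.257) with the fingers gripping the bar knob (over 1 N), the lock peg is down (over 10 mm), and the mallet lies still and released on the worktop (all of step 2 and all of step 3 and value of joint lock_peg above 0.01 m and velocity of joint carousel between -0.1 and 0.1 rad/s); the arm keeps its last pose, push and grip.
It fails at once if the robot touches the lock peg's cap itself (contact force between any of the fingers, the arm and peg_cap above 0.5 N).
It fails at once if the carousel is turned half-way past the third stop or more (value of joint carousel above 1.46608 rad).
It fails at once if a bystander is moved by more than 30 mm (distance of any of tin, shaker, cup from where it was at the start of the episode above 0.03 m).
It also fails if it takes over 54 s, if anything falls off the work surface, if the arm or the gripper's body presses on something with over 40 N, if the wrist force passes 120 N, or if a joint passes its speed limit or range.

## Robot

A 6-joint arm with a two-finger parallel gripper is mounted at the origin on a cart in front of the work surface, level with it; the furniture and walls round the work are solid. World frame = base frame: x ahead of the robot, y to its left, z up, the work surface at z = 0. Lengths are in m, angles in rad, forces in N, time in s.
With the tool pointing down it reaches from about 0.35 to 0.85 m from the base axis. Payload 8.1 kg.
Tool frame: the origin (TCP) lies where the fingers leave the gripper's body, on its centre line; the fingertips stand robot.tips_ahead ahead of it and the grasp point (between the pads) lies 54 mm ahead of it (robot.tips_ahead is the distance from the TCP to the fingertips, in m); z points along the fingers, y is the line along which they close (so a half turn about z gives the same grasp; the last joint's range is limited). The gripper opens to 85 mm and grips with 20 to 120 N. Pads are 22 mm wide; open, the fingers measure 114 mm over their backs; the gripper's body (76 mm by 85 mm) begins 54 mm behind the grasp point. The pads swing forward as they close: fully open they stand 13 mm farther back than shut.
Start: joints at [1.066, 0.13, 1.488, -0, 1.523, -0.085], TCP at [0.245, 0.548, 0.304] pointing down, gripper open.
Joint ranges: [-2.96, 2.96], [-0.89, 2.26], [0.02, 2.5], [-1.34, 4.48], [0, 2.73], [-2.66, 2.66]. Speed limits (rad/s): [2.39, 2.39, 2.79, 3.14, 3.14, 3.14].

## Interface

Orientations are given as [roll, pitch, yaw] about the fixed x, y, z axes, in that order (R = Rz(yaw) Ry(pitch) Rx(roll)).
In Python, from plant import status, optics, hand_in, robot gives the robot as it stands. The module is installed in compiled form; this text tells all that it offers.
- The arm moves only by the tool carry_out, never from a script. Its argument "increments" is a list of rows, each an object with "jaw": the opening, from 0 (shut) to 1 (fully open); "xyz": the shift along the tool's x, y, z in m, a list of three; "yaw": the turn about the tool's z in degrees. A call has 1 to 12 rows; each row is the pose to reach, as a shift and turn from the pose commanded when the call began, along the tool's axes at that moment; what a row does not reach only later rows make up. A row lasts 1/12 s, in which the tool goes at most 41.7 mm and 7.16 degrees, less where a joint would pass 70% of its speed; a pose out of reach is approached as far as the arm can. A call with a gripper value outside its range is refused whole. The fingers move at their own pace and stop on an object; "squeeze" is the grip in N (left out, the last holds). Time passes only in rows, so rows that repeat a pose let the fingers close. It gives the time, the measured TCP pose, the force, the opening and the grip force at its end, in the units of the state.
- status.observe(): the state, without advancing time (a new reading comes with each control period).
- optics.get_image(name): name is "scene" or "top" or "wrist"; returns the picture (400x640x3 uint8, blue, green, red); there is no depth.
- optics.camera_info(name): a dict with "vfov" (degrees; the focal length in pixels is half the picture's height over the tangent of half this angle, whatever the lens; pixels are square), "cx", "cy" (the principal point, pixels), "dist" ([k1, k2, p1, p2, k3] as OpenCV has them; the pictures are not rectified), "T" (4x4, takes a point from camera to world coordinates). Camera axes: x right, y down, z forward; pixel columns grow to the right and rows downward; lengths in m; the calibration is good to about 2 mm. A picture is of the moment at which its call begins: read the wrist's pose just before it. camera_info takes no time and is no camera call; for the wrist camera it gives the pose at the moment of the call.
- hand_in(): hands the job in; it is judged then, once.
The state is a dict: "clock": time; "q": joint angles; "joint_vel": joint speeds; "joint_torque": joint torques, N m; "eef_pos": TCP position; "ee_rot": TCP orientation; "wrist_force": force on the tool from outside, world axes, zero at the start; "ft_torque": the same for the moment, N m; "grip_width": finger opening in m; "grip_force": force on a finger pad.
Only numpy, scipy, OpenCV 4.12 (cv2) and the standard library are available. Lean on these libraries where they do the work, as an engineer would, in place of code of your own. Each camera call takes 0.05 s, during which the arm holds its last target. There are 200 camera calls.

## Working session

There is one attempt and no reset: what is moved stays moved. The work goes in short steps, Python scripts to look and compute and a tool call to move; the robot and the scene stay as the last step left them, time stands still between calls to the robot, and variables do not carry over. Pictures are saved under pics/ and viewed, at most 10 in all, crops included, and the job is handed in when it is done.

Besides the shell and the picture viewer there is one more tool, called after "Request:" as a command line: name --argument value ..., lists and objects as JSON in quotes. carry_out: Moves the arm, as the interface text tells. Its arguments: {"type":"object","properties":{"increments":{"type":"array"},"squeeze":{"type":"number"}},"required":["increments"]}

```bash
mkdir -p pics; cat > h.py <<'E'
import numpy as np, cv2
from plant import status, optics, hand_in, robot
def K(i):
    f=200/np.tan(np.radians(i['vfov'])/2); return np.array([[f,0,i['cx']],[0,f,i['cy']],[0,0,1.]])
def ray(i,uv):
    p=cv2.undistortPoints(np.array([[uv]],float),K(i),np.array(i['dist'],float))[0,0]
    T=np.array(i['T']); return T[:3,3],T[:3,:3]@np.array([p[0],p[1],1])
def plane(i,uv,z):
    o,d=ray(i,uv); return o+d*(z-o[2])/d[2]
def proj(i,P):
    T=np.linalg.inv(np.array(i['T'])); r,_=cv2.Rodrigues(T[:3,:3])
    return cv2.projectPoints(np.array([P],float),r,T[:3,3],K(i),np.array(i['dist'],float))[0].ravel()
E
python3 - <<'E'
from h import *
s=status.observe(); print(s, robot.tips_ahead)
for n in ("top","scene"):
    cv2.imwrite(f"pics/{n}0.png",optics.get_image(n)); i=optics.camera_info(n); print(n,i['vfov'],i['dist'],np.round(i['T'],3).tolist())
E
```

```text
{'clock': 0.0, 'q': array([ 1.06557775e+00,  1.31168130e-01,  1.48928258e+00,  9.81760241e-06,
        1.52301543e+00, -8.54262509e-02]), 'joint_vel': array([-0.00056681,  0.00039944,  0.00133993,  0.00118557, -0.00037232,
        0.00134934]), 'joint_torque': array([ 1.17314544e-04, -5.69402683e+01, -5.00551951e+01, -3.16190408e-04,
        1.52467604e-02, -1.87317340e-05]), 'eef_pos': array([0.24432924, 0.54753809, 0.30283834]), 'ee_rot': array([-3.13972683e+00, -1.69620307e-04,  2.72179969e+00]), 'wrist_force': array([ 0.0925141 , -0.48505325, -0.01760326]), 'ft_torque': array([ 0.00147076, -0.02264319,  0.05535218]), 'grip_force': 0.0, 'grip_width': 0.08534039424820729} 0.0726
top 43.46536430917904 [0.05342381 0.         0.         0.         0.        ] [[-0.025, -0.994, 0.106, 0.463], [-1.0, 0.025, -0.001, 0.246], [-0.002, -0.106, -0.994, 1.148], [0.0, 0.0, 0.0, 1.0]]
scene 56.83878455633437 [0.02132229 0.         0.         0.         0.        ] [[0.873, -0.359, 0.33, 0.279], [-0.488, -0.659, 0.572, -0.259], [0.012, -0.66, -0.751, 0.826], [0.0, 0.0, 0.0, 1.0]]
```

View pics/top0.png

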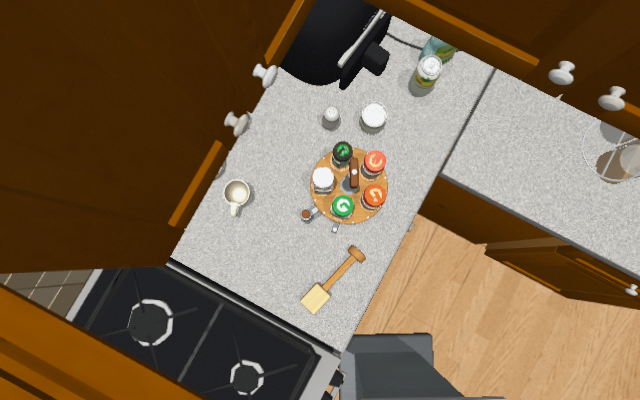

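View pics/scene0.png

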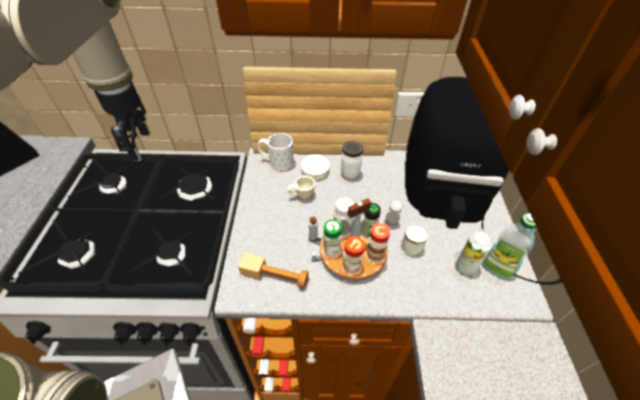

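The top view shows the mallet head at about (315,298), the pommel at (357,254), the peg cap at (306,214), the knob at about (353,173) and the pointer at (335,229). The cup (237,193), shaker (331,117) and tin (373,117) are clear of these. The scene view agrees, with the knob at (359,207) and the cap at (313,220).

```bash
python3 - <<'E'
from h import *
t=cv2.imread("pics/top0.png"); s=cv2.imread("pics/scene0.png")
a=cv2.resize(t[130:320,285:405],None,fx=3.1,fy=3.1,interpolation=cv2.INTER_CUBIC)
b=cv2.resize(s[190:290,230:400],None,fx=2.3,fy=2.3,interpolation=cv2.INTER_CUBIC)
c=np.zeros((max(a.shape[0],b.shape[0]),a.shape[1]+b.shape[1],3),np.uint8); c[:a.shape[0],:a.shape[1]]=a; c[:b.shape[0],a.shape[1]:]=b
cv2.imwrite("pics/c1.png",c); print(c.shape)
it=optics.camera_info("top"); isc=optics.camera_info("scene")
for n,uv,z in [("head",(315,298),.044),("pommel",(357,254),.03),("cap",(306,214),.086),("knob",(353,173),.206),("pointer",(335,229),.033),("disc",(349,187),.034),("cup",(237,193),.056),("tin",(373,117),.072),("shaker",(331,117),.09)]:
    p=plane(it,uv,z); print(n,p.round(4),proj(isc,p).round(1))
# masks: mallet
h=cv2.cvtColor(t,cv2.COLOR_BGR2HSV)
m=cv2.inRange(h,(8,70,80),(28,255,255)); m[:240]=0;m[320:]=0;m[:,:295]=0;m[:,375:]=0
n,l,st,ce=cv2.connectedComponentsWithStats(m)
for k in range(1,n):
    if st[k,4]>100:
        print(st[k],ce[k]); pts=np.argwhere(l==k)[:,::-1].astype(np.float32); print(cv2.minAreaRect(pts))
E
```

```text
(589, 763, 3)
head [0.3784 0.2546 0.044 ] [250.6 261.2]
pommel [0.4709 0.1593 0.03  ] [301.8 278. ]
cap [0.5577 0.269  0.086 ] [311.7 219.4]
knob [0.6229 0.1753 0.206 ] [356.9 203.4]
pointer [0.5274 0.2065 0.033 ] [313.  253.6]
disc [0.6207 0.1724 0.034 ] [351.1 248.5]
cup [0.6105 0.4199 0.056 ] [303.2 183.6]
tin [0.7688 0.1175 0.072 ] [412.9 232.6]
shaker [0.7661 0.2102 0.09  ] [391.4 204.3]
[ 300  245   66   70 1004] [329.00896414 282.97111554]
((332.6314697265625, 279.0506896972656), (20.361190795898438, 78.25187683105469), 42.87890625)
[361 294  14  26 186] [369.83870968 310.61827957]
((367.5, 306.5), (25.0, 13.0), 90.0)
```

View pics/c1.png

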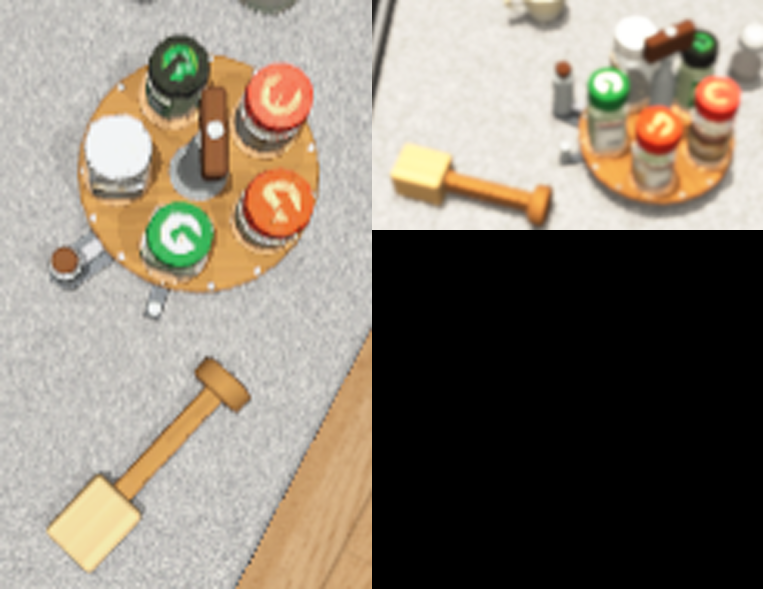

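The crop puts the knob centre at top-view pixel (354,172), with the bar along world x. The mallet axis runs (356.6,253.9) to (315.6,298.7) and the cap is at (306,214). I'll move above the mallet now.

Request:
carry_out --increments '[{"jaw": 1,"xyz": [-0.03,-0.025,0],"yaw": 2},{"jaw": 1,"xyz": [-0.06,-0.05,0.01],"yaw": 4},{"jaw": 1,"xyz": [-0.09,-0.075,0.02],"yaw": 7},{"jaw": 1,"xyz": [-0.12,-0.1,0.03],"yaw": 10},{"jaw": 1,"xyz": [-0.15,-0.125,0.05],"yaw": 13},{"jaw": 1,"xyz": [-0.18,-0.15,0.06],"yaw": 16},{"jaw": 1,"xyz": [-0.21,-0.175,0.08],"yaw": 19},{"jaw": 1,"xyz": [-0.24,-0.2,0.1],"yaw": 21},{"jaw": 1,"xyz": [-0.265,-0.215,0.11],"yaw": 22},{"jaw": 1,"xyz": [-0.285,-0.23,0.123],"yaw": 22},{"jaw": 1,"xyz": [-0.285,-0.23,0.123],"yaw": 22},{"jaw": 1,"xyz": [-0.285,-0.23,0.123],"yaw": 22}]'

```text
clock: 1.1
eef_pos: [0.4107, 0.2204, 0.1797]
ee_rot: [-3.139, -0.001, 2.335]
wrist_force: [0.5, 0.5, -0.2]
grip_width: 0.0852
grip_force: 0.0
```

```bash
cat >> h.py <<'E'
def go(x,y,z,yawdeg,s=None):
    "tool-frame shift (m) and yaw (deg) from measured pose to a world TCP pose"
    from scipy.spatial.transform import Rotation as R
    s=s or status.observe(); r=R.from_euler('xyz',s['ee_rot']).as_matrix()
    d=r.T@(np.array([x,y,z])-s['eef_pos']); dy=(np.degrees(s['ee_rot'][2])-yawdeg+180)%360-180
    print('go',d.round(4),round(dy,1))
E
python3 - <<'E'
from h import *
s=status.observe(); print(s['eef_pos'].round(4),np.degrees(s['ee_rot']).round(2))
i=optics.camera_info("wrist"); im=optics.get_image("wrist"); cv2.imwrite("pics/w1.png",im)
h=cv2.cvtColor(im,cv2.COLOR_BGR2HSV); m=cv2.inRange(h,(8,70,80),(28,255,255))
n,l,st,ce=cv2.connectedComponentsWithStats(m)
for k in range(1,n):
    if st[k,4]>500: print(st[k],ce[k].round(1))
for P in [(.4167,.2151,.033),(.3784,.2546,.044),(.4709,.1593,.03)]: print(proj(i,P).round(1))
E
```

```text
[0.4107 0.2204 0.1797] [-1.7986e+02 -6.0000e-02  1.3377e+02]
[ 285  109   65  215 8509] [318.9 198.5]
[    0   146   227   254 34219] [ 94.2 252.9]
[ 215  273   52   98 1856] [241.8 331.5]
[ 370  322   52   49 1265] [395.6 346.3]
[320.3 224.4]
[320.2 155.9]
[320.5 306.6]
```

View pics/w1.png

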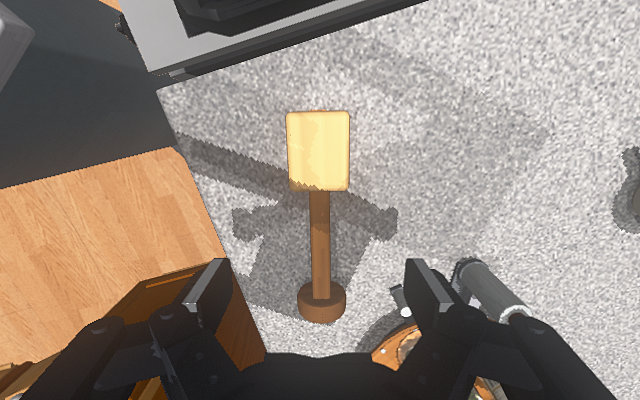

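The wrist view shows the mallet straight under the hand, head centred at (318,151), handle at u≈320 and pommel at (322,303). That agrees with the estimate, so I'll descend and grasp.

Request:
carry_out --increments '[{"jaw": 1,"xyz": [0.002,0,0.02],"yaw": 0},{"jaw": 1,"xyz": [0.002,0,0.045],"yaw": 0},{"jaw": 1,"xyz": [0.002,0,0.07],"yaw": 0},{"jaw": 1,"xyz": [0.002,0,0.09],"yaw": 0},{"jaw": 1,"xyz": [0.002,0,0.1],"yaw": 0},{"jaw": 1,"xyz": [0.002,0,0.1],"yaw": 0},{"jaw": 0,"xyz": [0.002,0,0.1],"yaw": 0},{"jaw": 0,"xyz": [0.002,0,0.1],"yaw": 0},{"jaw": 0,"xyz": [0.002,0,0.1],"yaw": 0},{"jaw": 0,"xyz": [0.002,0,0.1],"yaw": 0},{"jaw": 0,"xyz": [0.002,0,0.1],"yaw": 0},{"jaw": 0,"xyz": [0.002,0,0.1],"yaw": 0}]' --squeeze 110

```text
clock: 2.15
eef_pos: [0.4103, 0.2234, 0.082]
ee_rot: [3.14, 0.001, 2.338]
wrist_force: [-0.9, -1.3, 7.1]
grip_width: 0.014
grip_force: 108.2
```

Request:
carry_out --increments '[{"jaw": 0,"xyz": [0.002,0,-0.01],"yaw": 0},{"jaw": 0,"xyz": [0.002,0,-0.03],"yaw": 0},{"jaw": 0,"xyz": [0.002,0,-0.055],"yaw": 5},{"jaw": 0,"xyz": [0.002,0,-0.08],"yaw": 11},{"jaw": 0,"xyz": [0.002,0,-0.1],"yaw": 17},{"jaw": 0,"xyz": [0.002,0,-0.12],"yaw": 23},{"jaw": 0,"xyz": [0.002,0,-0.13],"yaw": 29},{"jaw": 0,"xyz": [0.002,0,-0.14],"yaw": 35},{"jaw": 0,"xyz": [0.002,0,-0.14],"yaw": 41},{"jaw": 0,"xyz": [0.002,0,-0.14],"yaw": 46},{"jaw": 0,"xyz": [0.002,0,-0.14],"yaw": 50},{"jaw": 0,"xyz": [0.002,0,-0.14],"yaw": 50}]'

```text
clock: 3.15
eef_pos: [0.408, 0.2246, 0.2214]
ee_rot: [3.142, -0.0, 1.462]
wrist_force: [0.0, -0.0, -1.5]
grip_width: 0.0139
grip_force: 107.3
```

```bash
python3 - <<'E'
from h import *
s=status.observe(); print(s['eef_pos'].round(4),np.degrees(s['ee_rot']).round(2),s['wrist_force'].round(2),s['ft_torque'].round(3))
cap=np.array([.5577,.269]); a=np.radians(32); h=cap-.047*np.array([np.cos(a),np.sin(a)]); print(h)
go(h[0],h[1],.20,32)
E
```

```text
[0.408  0.2246 0.2214] [180.    -0.    83.75] [ 0.03 -0.04 -1.5 ] [ 0.021  0.042 -0.018]
[0.51784174 0.24409379]
go [0.0314 0.107  0.0214] 51.8
```

Request:
carry_out --increments '[{"jaw": 0,"xyz": [0.003,0.01,0],"yaw": 6},{"jaw": 0,"xyz": [0.006,0.02,0],"yaw": 12},{"jaw": 0,"xyz": [0.01,0.03,0],"yaw": 18},{"jaw": 0,"xyz": [0.013,0.045,0],"yaw": 24},{"jaw": 0,"xyz": [0.017,0.06,0],"yaw": 30},{"jaw": 0,"xyz": [0.02,0.075,0.005],"yaw": 36},{"jaw": 0,"xyz": [0.025,0.085,0.01],"yaw": 42},{"jaw": 0,"xyz": [0.028,0.095,0.015],"yaw": 47},{"jaw": 0,"xyz": [0.03,0.103,0.02],"yaw": 50},{"jaw": 0,"xyz": [0.031,0.107,0.021],"yaw": 52},{"jaw": 0,"xyz": [0.031,0.107,0.021],"yaw": 52},{"jaw": 0,"xyz": [0.031,0.107,0.021],"yaw": 52}]'

```text
clock: 4.15
eef_pos: [0.5177, 0.2441, 0.1998]
ee_rot: [-3.141, 0.001, 0.56]
wrist_force: [-0.0, -0.3, -1.8]
grip_width: 0.014
grip_force: 107.4
```

```bash
python3 - <<'E'
from h import *
s=status.observe(); print(s['eef_pos'].round(4),np.degrees(s['ee_rot']).round(2))
a=optics.get_image("wrist"); b=optics.get_image("scene")
c=cv2.resize(b[140:300,230:430],(640,512)); cv2.imwrite("pics/w2.png",np.hstack([cv2.resize(a,(400,250)),cv2.resize(c,(400,320))[:250]]) )
b=cv2.resize(b[130:290,220:420],(640,512),interpolation=cv2.INTER_CUBIC); cv2.imwrite("pics/s2.png",b)
cv2.imwrite("pics/w2.png",a)
E
```

```text
[0.5177 0.2441 0.1998] [-1.7999e+02  5.0000e-02  3.2110e+01]
```

View pics/w2.png

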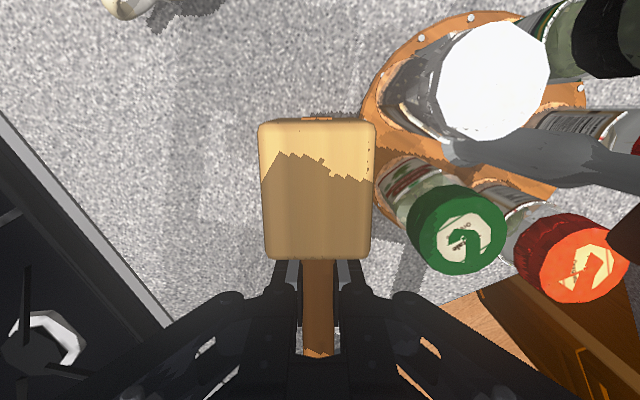

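View pics/s2.png

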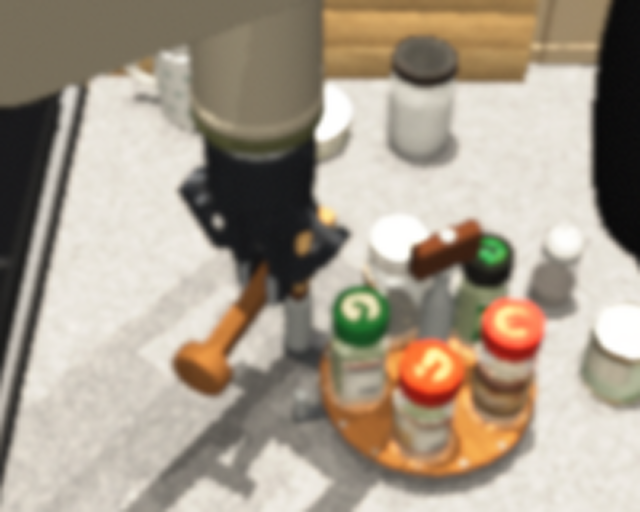

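The wrist view shows the head at (318,190), clear of the green jar (455,230) and white jar (490,75) and covering the cap. The scene view shows the mallet level above the post at about (298,320). I'll press down slowly.

Request:
carry_out --increments '[{"jaw": 0,"xyz": [0,0,0.012],"yaw": 0},{"jaw": 0,"xyz": [0,0,0.022],"yaw": 0},{"jaw": 0,"xyz": [0,0,0.027],"yaw": 0},{"jaw": 0,"xyz": [0,0,0.03],"yaw": 0},{"jaw": 0,"xyz": [0,0,0.032],"yaw": 0},{"jaw": 0,"xyz": [0,0,0.034],"yaw": 0},{"jaw": 0,"xyz": [0,0,0.036],"yaw": 0},{"jaw": 0,"xyz": [0,0,0.038],"yaw": 0},{"jaw": 0,"xyz": [0,0,0.038],"yaw": 0}]'

```text
clock: 5.0
eef_pos: [0.5183, 0.2443, 0.162]
ee_rot: [3.141, -0.001, 0.558]
wrist_force: [-1.1, 0.3, 1.5]
grip_width: 0.0137
grip_force: 107.6
```

Request:
carry_out --increments '[{"jaw": 0,"xyz": [0,0,0.002],"yaw": 0},{"jaw": 0,"xyz": [0,0,0.004],"yaw": 0},{"jaw": 0,"xyz": [0,0,0.006],"yaw": 0},{"jaw": 0,"xyz": [0,0,0.008],"yaw": 0},{"jaw": 0,"xyz": [0,0,0.008],"yaw": 0}]'

```text
clock: 5.42
eef_pos: [0.5184, 0.2443, 0.1552]
ee_rot: [3.141, -0.001, 0.558]
wrist_force: [-5.5, -2.0, 11.8]
grip_width: 0.0145
grip_force: 109.6
```

Request:
carry_out --increments '[{"jaw": 0,"xyz": [0,0,0.002],"yaw": 0},{"jaw": 0,"xyz": [0,0,0.003],"yaw": 0},{"jaw": 0,"xyz": [0,0,0.003],"yaw": 0},{"jaw": 0,"xyz": [0,0,0.003],"yaw": 0}]'

```text
clock: 5.75
eef_pos: [0.5184, 0.2442, 0.1542]
ee_rot: [3.141, -0.001, 0.558]
wrist_force: [-15.0, -7.2, 28.7]
grip_width: 0.0142
grip_force: 112.0
```

Stiff stop reached (30 N). I'll lift, go back over the laying place and look at the cap.

Request:
carry_out --increments '[{"jaw": 0,"xyz": [0,0,-0.02],"yaw": 0},{"jaw": 0,"xyz": [0,0,-0.045],"yaw": 0},{"jaw": 0,"xyz": [0,0,-0.065],"yaw": 0},{"jaw": 0,"xyz": [-0.02,0,-0.065],"yaw": -6},{"jaw": 0,"xyz": [-0.04,-0.01,-0.065],"yaw": -12},{"jaw": 0,"xyz": [-0.06,-0.02,-0.065],"yaw": -18},{"jaw": 0,"xyz": [-0.08,-0.03,-0.065],"yaw": -24},{"jaw": 0,"xyz": [-0.1,-0.035,-0.065],"yaw": -30},{"jaw": 0,"xyz": [-0.105,-0.04,-0.065],"yaw": -36},{"jaw": 0,"xyz": [-0.105,-0.04,-0.065],"yaw": -42},{"jaw": 0,"xyz": [-0.105,-0.04,-0.065],"yaw": -46},{"jaw": 0,"xyz": [-0.105,-0.04,-0.065],"yaw": -46}]'

```text
clock: 6.75
eef_pos: [0.4071, 0.2224, 0.2152]
ee_rot: [-3.141, 0.001, 1.364]
wrist_force: [-0.3, -0.6, -1.7]
grip_width: 0.0138
grip_force: 107.4
```

```bash
python3 - <<'E'
from h import *
s=status.observe(); print(s['eef_pos'].round(4),np.degrees(s['ee_rot']).round(2),s['wrist_force'].round(2))
go(.41,.223,.20,134)
it=optics.camera_info("scene")
for z in (.086,.074): print(proj(it,(.5577,.269,z)).round(1), proj(it,(.5577,.269,.07)).round(1))
b=optics.get_image("scene"); t=optics.get_image("top")
b0=cv2.imread("pics/scene0.png"); f=lambda q,x,y:cv2.resize(q[y-25:y+25,x-25:x+25],(250,250),interpolation=cv2.INTER_CUBIC)
cv2.imwrite("pics/cap.png",np.hstack([f(b0,313,222),f(b,313,222),f(t,306,214)]))
E
```

```text
[0.4071 0.2224 0.2152] [-1.7996e+02  3.0000e-02  7.8150e+01] [-0.33 -0.62 -1.71]
go [0.0012 0.0027 0.0152] -55.8
[311.7 219.4] [311.8 223.3]
[311.7 222.3] [311.8 223.3]
```

View pics/cap.png

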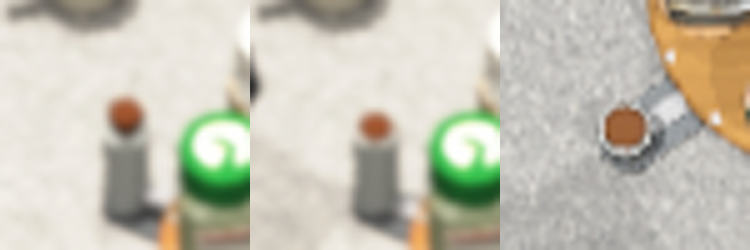

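The crops show the cap (125,112 → 375,126) now sunk close to the post rim, so the peg is down. Next I'll lay the mallet down.

Request:
carry_out --increments '[{"jaw": 0,"xyz": [0,0,0],"yaw": -7},{"jaw": 0,"xyz": [0,0,0.01],"yaw": -14},{"jaw": 0,"xyz": [0,0,0.02],"yaw": -21},{"jaw": 0,"xyz": [0,0,0.03],"yaw": -28},{"jaw": 0,"xyz": [0,0,0.04],"yaw": -35},{"jaw": 0,"xyz": [0,0,0.055],"yaw": -42},{"jaw": 0,"xyz": [0,0,0.07],"yaw": -48},{"jaw": 0,"xyz": [0,0,0.085],"yaw": -54},{"jaw": 0,"xyz": [0,0,0.1],"yaw": -56},{"jaw": 0,"xyz": [0,0,0.115],"yaw": -56},{"jaw": 0,"xyz": [0,0,0.122],"yaw": -56},{"jaw": 0,"xyz": [0,0,0.126],"yaw": -56}]'

```text
clock: 7.85
eef_pos: [0.4068, 0.2221, 0.0884]
ee_rot: [-3.139, -0.001, 2.336]
wrist_force: [-0.0, 0.3, -2.2]
grip_width: 0.0142
grip_force: 107.4
```

Request:
carry_out --increments '[{"jaw": 0,"xyz": [0,0,0.002],"yaw": 0},{"jaw": 0,"xyz": [0,0,0.004],"yaw": 0},{"jaw": 0,"xyz": [0,0,0.005],"yaw": 0},{"jaw": 0,"xyz": [0,0,0.005],"yaw": 0}]'

```text
clock: 8.18
eef_pos: [0.4081, 0.2227, 0.0854]
ee_rot: [3.141, 0.0, 2.337]
wrist_force: [0.0, -1.1, -2.1]
grip_width: 0.0139
grip_force: 107.4
```

Request:
carry_out --increments '[{"jaw": 0,"xyz": [0,0,0.0015],"yaw": 0},{"jaw": 0,"xyz": [0,0,0.003],"yaw": 0},{"jaw": 0,"xyz": [0,0,0.003],"yaw": 0}]'

```text
clock: 8.43
eef_pos: [0.4079, 0.2226, 0.082]
ee_rot: [3.141, 0.0, 2.338]
wrist_force: [-0.1, 0.4, -1.3]
grip_width: 0.014
grip_force: 107.8
```

Request:
carry_out --increments '[{"jaw": 0,"xyz": [0,0,0.001],"yaw": 0},{"jaw": 0.5,"xyz": [0,0,0.001],"yaw": 0},{"jaw": 0.8,"xyz": [0,0,0],"yaw": 0},{"jaw": 0.8,"xyz": [0,0,0],"yaw": 0},{"jaw": 0.8,"xyz": [0,0,0],"yaw": 0},{"jaw": 0.8,"xyz": [0,0,-0.01],"yaw": 0},{"jaw": 0.8,"xyz": [0,0,-0.03],"yaw": 0},{"jaw": 0.8,"xyz": [0,0,-0.06],"yaw": 0},{"jaw": 0.8,"xyz": [0,0,-0.09],"yaw": 0},{"jaw": 0.8,"xyz": [0,0,-0.12],"yaw": 0},{"jaw": 0.8,"xyz": [0,0,-0.15],"yaw": 0},{"jaw": 0.8,"xyz": [0,0,-0.18],"yaw": 0}]'

```text
clock: 9.43
eef_pos: [0.4073, 0.2224, 0.2642]
ee_rot: [3.141, 0.0, 2.338]
wrist_force: [0.9, 0.1, -0.9]
grip_width: 0.0683
grip_force: 0.0
```

```bash
python3 - <<'E'
from h import *
s=status.observe(); print(s['eef_pos'].round(4),np.degrees(s['ee_rot']).round(2),s['wrist_force'].round(2))
t0=cv2.imread("pics/top0.png");i=optics.camera_info("top");c=optics.camera_info("scene")
# disc centre from its orange rim (ellipse), knob from dark-brown bar
h=cv2.cvtColor(t0,cv2.COLOR_BGR2HSV); print(h[165,352],h[180,354],h[214,306])
m=cv2.inRange(h,(0,90,20),(14,255,125)); m[:150]=0;m[198:]=0;m[:,340:][:,30:]=0;m[:,:340]=0
n,l,st,ce=cv2.connectedComponentsWithStats(m)
for k in range(1,n):
    if st[k,4]>30:
        r=cv2.minAreaRect(np.argwhere(l==k)[:,::-1].astype(np.float32)); print(st[k],r); bp=cv2.boxPoints(r)
        print([plane(i,p,.206).round(4) for p in bp], plane(i,r[0],.206))
p=plane(i,(354.4,172.3),.206); print(p,proj(c,p))
b=optics.get_image("scene"); cv2.imwrite("pics/s3.png",np.hstack([cv2.resize(b[175:305,225:405],(540,390),interpolation=cv2.INTER_CUBIC)]))
go(p[0],p[1],.33,180+1)
E
```

```text
[0.4073 0.2224 0.2642] [1.7996e+02 1.0000e-02 1.3395e+02] [ 0.91  0.1  -0.92]
[ 12 158 155] [ 11 156 154] [ 13 160 156]
[349 159  10  29  53] ((353.19696044921875, 172.9535369873047), (28.27057647705078, 8.115318298339844), 86.18592071533203)
[array([0.6499, 0.1836, 0.206 ]), array([0.6506, 0.1681, 0.206 ]), array([0.5962, 0.1663, 0.206 ]), array([0.5956, 0.1817, 0.206 ])] [0.62301041 0.17490856 0.206     ]
[0.62420801 0.17258329 0.206     ] [358.05982431 204.03593347]
go [-0.1856  0.1196 -0.0571] -47.1
```

View pics/s3.png

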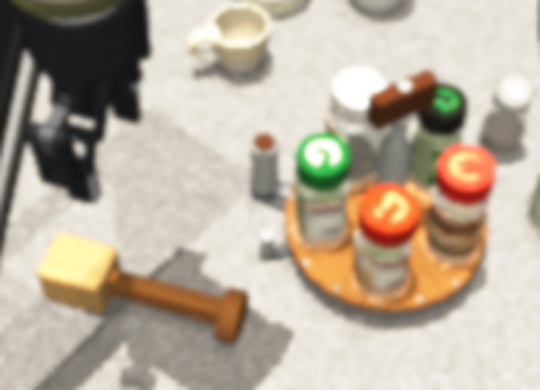

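The mallet lies flat and released, with its head at (78,270) and pommel at (230,317) in the crop. The bar knob's centre dot is at (404,87), unobstructed. Moving above the knob.

Request:
carry_out --increments '[{"jaw": 0.8,"xyz": [-0.01,0.007,-0.02],"yaw": -4},{"jaw": 0.8,"xyz": [-0.03,0.02,-0.04],"yaw": -9},{"jaw": 0.8,"xyz": [-0.05,0.033,-0.065],"yaw": -14},{"jaw": 0.8,"xyz": [-0.075,0.05,-0.066],"yaw": -20},{"jaw": 0.8,"xyz": [-0.1,0.066,-0.066],"yaw": -26},{"jaw": 0.8,"xyz": [-0.125,0.083,-0.066],"yaw": -32},{"jaw": 0.8,"xyz": [-0.15,0.1,-0.066],"yaw": -38},{"jaw": 0.8,"xyz": [-0.17,0.112,-0.066],"yaw": -44},{"jaw": 0.8,"xyz": [-0.185,0.122,-0.066],"yaw": -48},{"jaw": 0.8,"xyz": [-0.185,0.122,-0.066],"yaw": -48},{"jaw": 0.8,"xyz": [-0.185,0.122,-0.066],"yaw": -48}]'

```text
clock: 10.4
eef_pos: [0.6242, 0.1736, 0.3276]
ee_rot: [-3.142, -0.001, -3.11]
wrist_force: [-0.4, 0.6, 0.2]
grip_width: 0.0683
grip_force: 0.0
```

```bash
python3 - <<'E'
from h import *
s=status.observe(); print(s['eef_pos'].round(4),np.degrees(s['ee_rot']).round(2),s['q'].round(2))
i=optics.camera_info("wrist"); w=optics.get_image("wrist"); cv2.imwrite("pics/w3.png",w)
print(proj(i,(.6235,.1735,.206)),proj(i,(.6235-.028,.1735,.206)),proj(i,(.6235+.028,.1735,.206)))
go(.6235,.1735,.244,182)
E
```

```text
[0.6242 0.1736 0.3276] [-1.8000e+02 -6.0000e-02 -1.7817e+02] [ 0.19  0.25  1.31  0.    1.58 -1.41]
[318.2611488  227.64569966] [319.70540882 188.44442494] [316.9319894  263.74035753]
go [ 0.0001 -0.0005  0.0838] -0.2
```

View pics/w3.png

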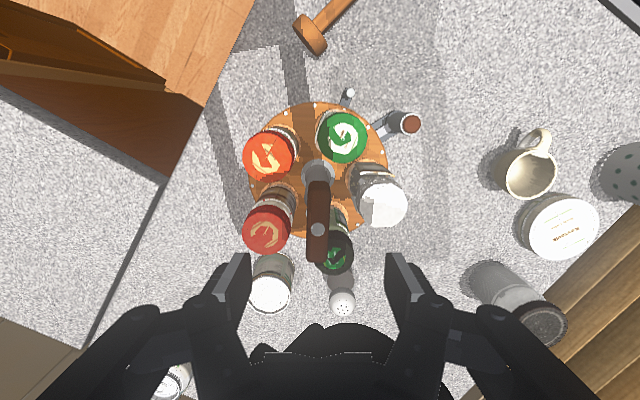

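The wrist view shows the bar from (320,182) to (316,262) with its dot at (318,229), which agrees with the prediction (318,228). Descend and grip.

Request:
carry_out --increments '[{"jaw": 0.8,"xyz": [0,0,0.02],"yaw": 0},{"jaw": 0.8,"xyz": [0,0,0.04],"yaw": 0},{"jaw": 0.8,"xyz": [0,0,0.06],"yaw": 0},{"jaw": 0.8,"xyz": [0,0,0.075],"yaw": 0},{"jaw": 0.8,"xyz": [0,0,0.083],"yaw": 0},{"jaw": 0.8,"xyz": [0,0,0.083],"yaw": 0},{"jaw": 0,"xyz": [0,0,0.083],"yaw": 0},{"jaw": 0,"xyz": [0,0,0.083],"yaw": 0},{"jaw": 0,"xyz": [0,0,0.083],"yaw": 0},{"jaw": 0,"xyz": [0,0,0.083],"yaw": 0},{"jaw": 0,"xyz": [0,0,0.083],"yaw": 0}]' --squeeze 70

```text
clock: 11.37
eef_pos: [0.6247, 0.1736, 0.2467]
ee_rot: [-3.141, 0.003, -3.108]
wrist_force: [-2.5, -3.7, 8.0]
grip_width: 0.0147
grip_force: 81.4
```

```bash
python3 - <<'E'
from h import *
s=status.observe(); print(s['eef_pos'].round(4),np.degrees(s['ee_rot']).round(2),s['wrist_force'].round(2),s['ft_torque'].round(3),s['grip_width'],s['grip_force'])
E
```

```text
[0.6247 0.1736 0.2467] [-1.7997e+02  1.5000e-01 -1.7808e+02] [-2.54 -3.66  8.01] [-0.448  0.35  -0.393] 0.014692201392881665 81.39835506677628
```

Request:
carry_out --increments '[{"jaw": 0,"xyz": [0,0,0],"yaw": 3},{"jaw": 0,"xyz": [0,0,0],"yaw": 7},{"jaw": 0,"xyz": [0,0,0],"yaw": 11},{"jaw": 0,"xyz": [0,0,0],"yaw": 15},{"jaw": 0,"xyz": [0,0,0],"yaw": 19},{"jaw": 0,"xyz": [0,0,0],"yaw": 23},{"jaw": 0,"xyz": [0,0,0],"yaw": 27},{"jaw": 0,"xyz": [0,0,0],"yaw": 31},{"jaw": 0,"xyz": [0,0,0],"yaw": 36},{"jaw": 0,"xyz": [0,0,0],"yaw": 41},{"jaw": 0,"xyz": [0,0,0],"yaw": 46},{"jaw": 0,"xyz": [0,0,0],"yaw": 48}]'

```text
clock: 12.37
eef_pos: [0.625, 0.1744, 0.2467]
ee_rot: [3.138, 0.002, 2.333]
wrist_force: [2.2, 1.4, 3.4]
grip_width: 0.0151
grip_force: 80.2
```

```bash
python3 - <<'E'
from h import *
s=status.observe(); print(s['eef_pos'].round(4),np.degrees(s['ee_rot']).round(2),s['wrist_force'].round(2),s['ft_torque'].round(3),s['grip_width'],s['grip_force'])
E
```

```text
[0.625  0.1744 0.2467] [1.7981e+02 1.1000e-01 1.3365e+02] [2.21 1.45 3.37] [-0.05  -0.363  0.027] 0.015125065129121904 80.15276715159416
```

Request:
carry_out --increments '[{"jaw": 0,"xyz": [0,0,0],"yaw": 3},{"jaw": 0,"xyz": [0,0,0],"yaw": 6},{"jaw": 0,"xyz": [0,0,0],"yaw": 10},{"jaw": 0,"xyz": [0,0,0],"yaw": 14},{"jaw": 0,"xyz": [0,0,0],"yaw": 18},{"jaw": 0,"xyz": [0,0,0],"yaw": 21},{"jaw": 0,"xyz": [0,0,0],"yaw": 23},{"jaw": 0,"xyz": [0,0,0],"yaw": 24},{"jaw": 0,"xyz": [0,0,0],"yaw": 24},{"jaw": 0,"xyz": [0,0,0],"yaw": 24},{"jaw": 0,"xyz": [0,0,0],"yaw": 24},{"jaw": 0,"xyz": [0,0,0],"yaw": 24}]'

```text
clock: 13.37
eef_pos: [0.6253, 0.1746, 0.2467]
ee_rot: [3.137, 0.0, 1.919]
wrist_force: [6.2, 2.5, 2.0]
grip_width: 0.0148
grip_force: 80.0
```

```bash
python3 - <<'E'
from h import *
s=status.observe(); print(s['eef_pos'].round(4),np.degrees(s['ee_rot']).round(2),s['wrist_force'].round(2),s['ft_torque'].round(3),s['grip_width'],s['grip_force'])
w=optics.get_image("scene"); cv2.imwrite("pics/s4.png",cv2.resize(w[165:305,225:435],(630,420),interpolation=cv2.INTER_CUBIC))
# green jar angle about the axis, before/after
c=optics.camera_info("scene"); 
for im in (cv2.imread("pics/scene0.png"),w):
    h=cv2.cvtColor(im,cv2.COLOR_BGR2HSV)
    for nm,lo,hi in (("green",(55,120,60),(75,255,255)),("orange/red",(0,190,190),(14,255,255))):
        m=cv2.inRange(h,lo,hi); m[:190]=0;m[280:]=0;m[:,:300]=0;m[:,420:]=0
        n,l,st,ce=cv2.connectedComponentsWithStats(m)
        for k in range(1,n):
            if st[k,4]>25:
                p=plane(c,ce[k],.143); print(nm,st[k,4],ce[k].round(1),p.round(3),np.degrees(np.arctan2(p[1]-.1735,p[0]-.6235)).round(1))
E
```

```text
[0.6253 0.1746 0.2467] [1.7973e+02 2.0000e-02 1.0995e+02] [6.2  2.47 2.05] [ 0.108 -0.553 -0.085] 0.014827416221672543 79.96575772762299
green 46 [373.7 208.4] [0.685 0.186 0.143] 11.8
green 114 [332.7 231.9] [0.561 0.173 0.143] -179.2
orange/red 133 [353.2 246.2] [0.581 0.116 0.143] -126.5
green 95 [342.3 212.3] [0.611 0.212 0.143] 107.3
green 61 [380.9 230. ] [0.662 0.124 0.143] -52.3
orange/red 26 [326.7 228.5] [0.554 0.188 0.143] 168.3
orange/red 43 [353.1 246. ] [0.581 0.117 0.143] -126.6
```

View pics/s4.png

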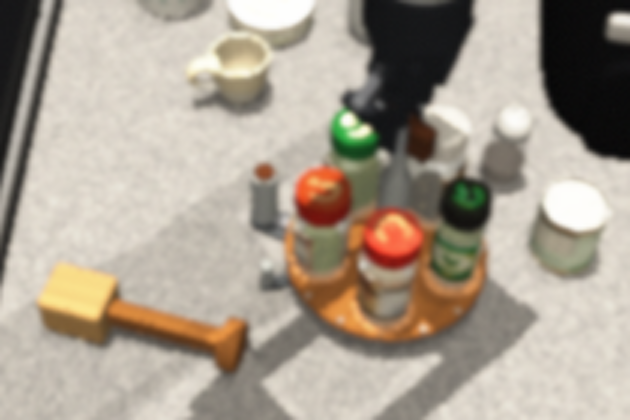

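The image shows the red jar exactly where the orange one stood (353,246), so the carousel has turned one jar, or three clicks. The peg is down, the mallet lies flat and the bystanders haven't moved.

```bash
python3 -c "
from plant import hand_in
print(hand_in())"
```

```text
the job is handed in; nothing more can be done
None
```

The job is handed in: the mallet drove the peg down and lies released on the worktop, the carousel turned about 72° clockwise to its third stop with the knob still gripped, and the tin, shaker and cup look unmoved; no verdict came back.

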